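# Close up and purge a dry instrument housing

## Task

Close up the dry instrument housing: take off its red dust cap and leave the cap in the red tote, drop every desiccant puck on the bench down through the open cell into the housing, then lay the glass window flat in the cell and screw the retaining ring down over it, clockwise, until it is snug on the gasket. Then press the green purge plunger fully home, hold it there for five seconds and let it spring back, leaving the ring tight and the other gear on the bench where it is.

Things in the scene. Friction and masses are not known exactly. Their poses are not given: they have to be found in the camera images.
- fixture: Aluminium base plate 130 x 235 mm, 10 mm thick, fixed flat on the table, carrying the white round housing (122 mm wide, top deck 98 mm above the table, hollow: 108 mm wide inside, floor at 11 mm) and the purge valve. Origin at the centre of the plate's underside; +y runs along the plate from the valve to the housing; the housing's axis is at y = +45 mm.
- cell (a point): Centre of the mouth of the window cell, the open upright tube on top of the housing; 120 mm above the table, z up. Bore 67 mm, outside 74 mm, 83 mm over its thread. The window rests inside on a black sprung gasket 6 mm below the mouth; the gasket's hole, 54 mm wide, opens into the housing.
- thread (a point): Point on the cell's axis at the top of the thread outside the tube, 2 mm below the mouth. Coarse three-start right-hand thread, lead 30 mm per turn, reaching down to 18 mm below the mouth. A ring set over the tube at any angle rests level on the thread; turning it clockwise seen from above screws it down.
- gasket (a joint): How far the sprung gasket under the window is squeezed down: 0 free, 0.003 m fully squeezed (about 4 N to start, 11.5 N at the end, then a hard stop). A snug ring keeps it squeezed close to 0.003.
- dustcap: Red plastic dust cap over the cell at the start: 92 mm wide, skirt 16 mm deep, top plate up to 20 mm, with a round knob 28 mm wide and 24 mm tall on top (44 mm over all). Loose: it lifts straight off. Origin at the centre of its underside (skirt edge), z up through the knob.
- tote_in (a point): Centre of the inner floor (4 mm above the table) of the open red tote, 160 mm (x) by 200 mm (y) outside, 60 mm tall, walls 4 mm. It stands fixed on the table.
- puck1: Desiccant puck, a white drum 46 mm in diameter and 24 mm tall with orange faces and a blue band, 50 g. Origin at its centre, z along its axis. Two or three pucks are present.
- puck2: Another desiccant puck, same as puck1; may be absent.
- puck3: Another desiccant puck, same as puck1; may be absent.
- lens: Glass window, a clear disc 64 mm in diameter and 14 mm thick with a white edge, lying flat on the bench, 110 g. Origin at its centre, z along its axis. Seated on the free gasket its centre is 1 mm above the cell's mouth and 8 mm of it stand proud of the mouth.
- ring: Retaining ring, 180 g, right way up on the bench, 94 mm wide and 51 mm tall. Origin at the centre of its underside, z up. Set on the thread, its origin is 3 to 13 mm below the cell's mouth, by its angle; it meets the window 14 mm below and is fully snug at 17 mm below, after 70 to 190 degrees of clockwise turning in all (several grasps). Friction holds it when let go.
- collar (a point): Middle of the ring's bright round knurled grip collar, on the axis 39 mm above the ring's underside. Collar 60 mm wide outside, 50 mm inside (sight hole), from 27 to 51 mm up. Below it the dark flange (22 to 27 mm up) and skirt are 94 mm wide, with the thread lugs inside.
- purge (a joint): Travel of the sprung green purge plunger, in metres: 0 released, 0.015 fully home. The spring takes 3 N to start and 9 N at the end of the stroke; it springs back when let go.
- purge_top (a point): Centre of the top of the green mushroom head (36 mm wide) of the purge plunger, 120 mm above the table when released; the head moves straight down. It stands on the dark valve block on the same base plate, 125 mm from the cell's axis.
- driver: Screwdriver lying on the bench, 150 mm long; leave it alone.
- solvent: Solvent bottle, 64 mm wide, 170 mm tall, at the back; leave it alone.
- swabs: Jar of swabs, 72 mm wide, 100 mm tall; leave it alone.
- flange: Spare steel vacuum flange, 70 mm wide, 50 mm tall; leave it alone.
- spanner: Spanner lying near the robot, 180 mm long; leave it alone.
- lenscase: Flat black lens case, 90 x 90 x 30 mm; leave it alone.

How it is judged:
On the way, in this order (a step that is already met when the one before it is completed fails the run):
1. the dust cap is off the cell (distance between dustcap and cell above 0.1 m), for 0.2 s.
2. every puck is down inside the housing (horizontal distance between each of puck1, puck2, puck3 and cell below 0.05 m and z of each of puck1, puck2, puck3 in the frame of cell below -0.022 m), for 0.2 s.
3. the window lies flat in the cell on the gasket (horizontal distance between lens and cell below 0.004 m and z of lens in the frame of cell below 0.0035 m and angle between the z axis of lens and the z axis of cell, either way round below 0.08 rad), for 0.2 s.
4. the ring is screwed down snug, the gasket squeezed at least half (horizontal distance between ring and cell below 0.004 m and z of ring in the frame of cell below -0.0151 m and angle between ring's own z axis and vertical below 0.06 rad and value of joint gasket above 0.0015 m), for 0.3 s.
5. the purge plunger is held fully home for at least 4 seconds (value of joint purge above 0.0135 m), for 4 s.
At the end, for the whole second after the job is handed in: Cap in the tote (within 80 mm of its middle), all pucks inside the housing, window flat in the cell, ring level and within 4 mm of centre, its underside 15.1 mm or more below the mouth, gasket squeezed 1.5 mm or more, purge plunger up again (within 3 mm) (all of step 2 and all of step 3 and all of step 4 and horizontal distance between dustcap and tote_in below 0.08 m and height (world z) of dustcap below 0.065 m and value of joint purge below 0.003 m and linear speed of each of ring, dustcap below 0.02 m/s); the robot touches nothing.
It fails at once if a bystander (screwdriver, bottle, swab jar, flange, spanner or lens case) is pushed more than 60 mm from its place (distance of any of driver, solvent, swabs, flange, spanner, lenscase from where it was at the start of the episode above 0.06 m).
Of puck1, puck2, puck3 only 2 to 3 are there at a start; the rules pass over those that are not, and their reading is None.
At some moment in a run one of puck1, puck2, puck3, lens may be knocked a few centimetres aside while the robot is not near it.
Once in a run the grip may slacken for a moment while it holds something.
It also fails if it takes over 208 s, if anything falls off the work surface, if the arm or the gripper's body presses on something with over 40 N, if the wrist force passes 120 N, or if a joint passes its speed limit or range.

## Robot

A 6-joint arm with a two-finger parallel gripper is mounted at the origin on the work surface. World frame = base frame: x ahead of the robot, y to its left, z up, the work surface at z = 0. Lengths are in m, angles in rad, forces in N, time in s.
With the tool pointing down it reaches from about 0.275 to 0.825 m from the base axis. Payload 4.9 kg.
Tool frame: the origin (TCP) lies at the very end of the fingers, on their centre line; the grasp point (between the pads) lies 19 mm behind it; z points along the fingers, y is the line along which they close (so a half turn about z gives the same grasp; the last joint's range is limited). The gripper opens to 85 mm and grips with 20 to 120 N. Pads are 22 mm wide; open, the fingers measure 114 mm over their backs; the gripper's body (76 mm by 85 mm) begins 54 mm behind the grasp point. The pads swing forward as they close: fully open they stand 13 mm farther back than shut.
Start: joints at [1.141, 0.326, -0.193, 1.052, 0, 1.437], TCP at [0.16, 0.526, 0.231] pointing down, gripper open.
Joint ranges: [-2.65, 2.65], [-0.97, 1.79], [-1.3, 1.35], [-1.93, 2.1], [-1.47, 1.37], [-3.14, 3.14]. Speed limits (rad/s): [2.57, 2.57, 3.14, 3.14, 3.14, 3.14].

## Interface

Orientations are given as a unit quaternion [w, x, y, z].
In Python, from plant import movep, move_linear, movej, release, clamp, dwell, ik, snapshot, IKError, finish_job, get_t, get_joint_positions, get_joint_vel, get_joint_efforts, get_tool_pos, get_tcp_rot, get_force, get_ft_torque, get_width, get_finger_force gives the robot as it stands. Calls block until the motion is done:
- movep(position, orientation): joint-space move of the TCP to a pose.
- move_linear(position, rot=None, max_speed=0.15): straight line of the TCP; rot=None keeps the orientation; max_speed is the mean speed in m/s.
- movej(angles): joint-space move.
- release() and clamp(squeeze=None): open the fingers fully, or close them until they stop; squeeze is the grip in N (None keeps the last).
- dwell(seconds).
- ik(position, orientation): joint angles nearest the present ones, or None.
- snapshot(name): name is "side" or "top"; returns a dict with "pixels" (480x640x3 uint8, red, green, blue), "camera_matrix" (3x3 intrinsics, pixels), "k1" (the pictures are not rectified: a ray, as slopes to the right and down, at radius r is drawn at 1 + k1 r^2 times it, then the intrinsics apply), "R" (3x3) and "t" (3): a world point X has camera coordinates R X + t. Camera axes: x right, y down, z forward; pixel columns grow to the right and rows downward; lengths in m; the calibration is good to about 2 mm. A picture is of the moment at which its call begins. There is no depth.
A pose or a line that the arm cannot do raises IKError and nothing moves.
- finish_job(): hands the job in; it is judged then, once.
Readings, each from a call of its own:
- get_t(): time.
- get_joint_positions(): joint angles.
- get_joint_vel(): joint speeds.
- get_joint_efforts(): joint torques, N m.
- get_tool_pos(): TCP position.
- get_tcp_rot(): TCP orientation.
- get_force(): force on the tool from outside, world axes, zero at the start.
- get_ft_torque(): the same for the moment, N m.
- get_width(): finger opening in m.
- get_finger_force(): force on a finger pad.
Only numpy, scipy, OpenCV 4.12 (cv2) and the standard library are available. Lean on these libraries where they do the work, as an engineer would, in place of code of your own. Each camera call takes 0.05 s, during which the arm holds its last target. There are 200 camera calls.

## Working session

There is one attempt and no reset: what is moved stays moved. The work goes in short steps, each a Python script; the robot and the scene stay as the last script left them, time stands still between calls to the robot, and variables do not carry over. Pictures are saved under pics/ and viewed, at most 14 in all, crops included, and the job is handed in when it is done.

```bash
ls; mkdir -p pics; cat > h.py <<'E'
import numpy as np, cv2
from plant import *
def snap(n,f=None):
    s=snapshot(n)
    if f: cv2.imwrite('pics/'+f,s['pixels'][:,:,::-1])
    return s
def ray(s,u,v):
    K=np.array(s['camera_matrix']);k=s['k1']
    p=cv2.undistortPoints(np.array([[[u,v]]],float),K,np.array([k,0,0,0.]))[0,0]
    R=np.array(s['R']);t=np.array(s['t']);return -R.T@t, R.T@np.array([p[0],p[1],1.])
def onz(s,u,v,z):
    c,d=ray(s,u,v);return c+d*(z-c[2])/d[2]
def proj(s,X):
    K=np.array(s['camera_matrix']);R=np.array(s['R'])
    return cv2.projectPoints(np.array([X],float),cv2.Rodrigues(R)[0],np.array(s['t'],float),K,np.array([s['k1'],0,0,0.]))[0][0,0]
E
python3 - <<'E'
from h import *
for n in('top','side'):
    s=snap(n,n+'0.png');R=np.array(s['R']);print(n,-R.T@np.array(s['t']),R[2],np.array(s['camera_matrix']).tolist(),s['k1'])
print(get_tcp_rot(),get_t(),get_width())
E
```

```text
pics
top [ 0.25904769 -0.01208142  1.35960818] [ 0.21500844 -0.00382238 -0.97660471] [[617.0910705508528, 0.0, 315.2329012872366], [0.0, 617.0910705508528, 235.26714436758147], [0.0, 0.0, 1.0]] 0.026174777903751358
side [ 0.28268193 -1.17927678  0.95748976] [ 0.17580195  0.78765796 -0.59049861] [[618.073155713984, 0.0, 319.6939094418073], [0.0, 618.073155713984, 236.13972793657317], [0.0, 0.0, 1.0]] -0.18247602453635445
[-2.51026484e-04  1.47367537e-01  9.89081466e-01 -7.74088712e-04] 0.1 0.08572476968263192
```

View pics/top0.png

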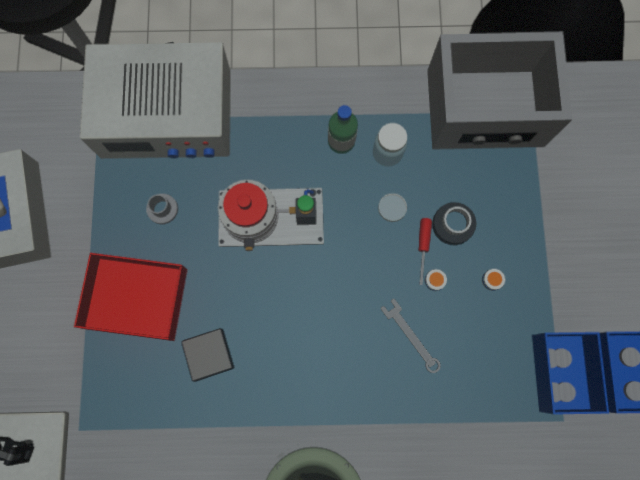

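View pics/side0.png

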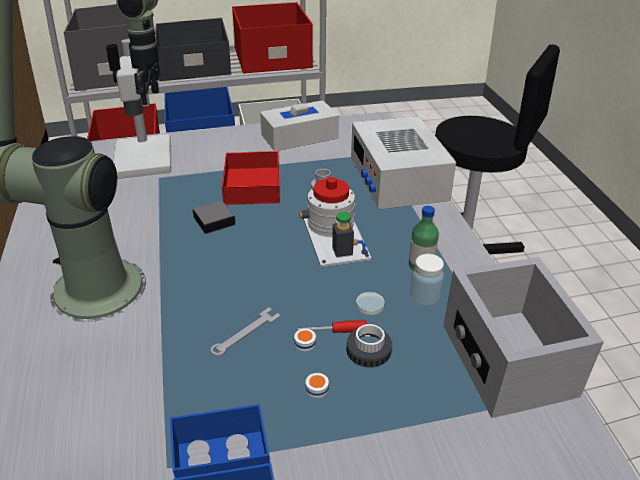

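The top view shows two pucks at (437,280) and (494,279), the lens at (393,207), the ring at (455,223), the capped cell at (246,203), the plunger at (306,204) and the tote at (133,297). The side view agrees, and there is no third puck.

```bash
cat >> h.py <<'E'
def q(a):
    b=(a+np.pi/2)/2; return [0,np.cos(b),np.sin(b),0]
def blobs(s,fn,amin=30,box=None):
    im=s['pixels'].astype(int);m=fn(im[...,0],im[...,1],im[...,2]).astype(np.uint8)
    if box: 
        k=np.zeros_like(m);k[box[1]:box[3],box[0]:box[2]]=1;m*=k
    n,l,st,c=cv2.connectedComponentsWithStats(m)
    return sorted([(int(st[i,4]),c[i].round(1).tolist(),st[i,:4].tolist()) for i in range(1,n) if st[i,4]>=amin],reverse=True),m
ORANGE=lambda r,g,b:(r>180)&(g>60)&(g<150)&(b<80)
GREEN=lambda r,g,b:(g>90)&(r<60)&(b<90)
RED=lambda r,g,b:(r>140)&(g<60)&(b<60)
def near(s,c,a): # crop enlarged
    return cv2.resize(s['pixels'][c[1]-a:c[1]+a,c[0]-a:c[0]+a,::-1],None,fx=5,fy=5,interpolation=cv2.INTER_CUBIC)
E
python3 - <<'E'
from h import *
t=snap('top');s=snap('side')
for n,c in(('top',t),('side',s)):
    for name,f,z in(('orange',ORANGE,.024),('green',GREEN,.12),('red',RED,.124)):
        for b in blobs(c,f)[0][:6]: print(n,name,b,onz(c,*b[1],z).round(4))
for u,v,z in((393,207,.014),(455,223,.02),(457,219,.051),(133,297,.03)): print(onz(t,u,v,z).round(3))
for u,v,z in((370,301,.014),(370,332,.051)): print('s',onz(s,u,v,z).round(3))
def tile(im): return im
a=np.hstack([near(t,(262,208),60)[:, :],near(t,(440,215),60)])[:600]
cv2.imwrite('pics/crop1.png',cv2.resize(a,(800,400)))
E
```

```text
top green (188, [305.1, 202.8], [298, 195, 16, 16]) [0.6015 0.0029 0.12  ]
top red (5655, [133.0, 298.6], [86, 260, 94, 79]) [0.4079 0.3498 0.124 ]
top red (1308, [244.7, 203.6], [224, 183, 43, 42]) [0.6009 0.1281 0.124 ]
top red (105, [425.2, 233.8], [422, 220, 7, 29]) [ 0.5301 -0.2423  0.124 ]
side orange (141, [316.9, 381.0], [310, 376, 15, 11]) [ 0.4523 -0.4007  0.024 ]
side orange (115, [304.6, 335.4], [298, 331, 14, 10]) [ 0.4534 -0.2731  0.024 ]
side green (94, [343.4, 216.2], [337, 212, 14, 9]) [0.6051 0.0051 0.12  ]
side green (86, [422.0, 226.1], [414, 218, 20, 15]) [ 0.7769 -0.0737  0.12  ]
side green (35, [429.3, 242.3], [424, 240, 10, 6]) [ 0.7712 -0.1378  0.12  ]
side red (953, [253.3, 176.6], [226, 151, 53, 36]) [0.4167 0.2292 0.124 ]
side red (451, [331.2, 187.7], [314, 177, 35, 21]) [0.6048 0.1315 0.124 ]
side red (249, [348.0, 324.7], [333, 320, 34, 10]) [ 0.5221 -0.3596  0.124 ]
side red (56, [154.5, 117.6], [154, 104, 2, 30]) [0.155  0.6652 0.124 ]
side red (34, [236.7, 17.9], [232, 7, 11, 22]) [0.5231 1.6931 0.124 ]
side red (33, [223.6, 173.2], [222, 159, 4, 29]) [0.3412 0.2642 0.124 ]
[ 0.617 -0.194  0.014]
[ 0.576 -0.329  0.02 ]
[ 0.578 -0.327  0.051]
[0.423 0.378 0.03 ]
s [ 0.622 -0.188  0.014]
s [ 0.582 -0.318  0.051]
```

View pics/crop1.png

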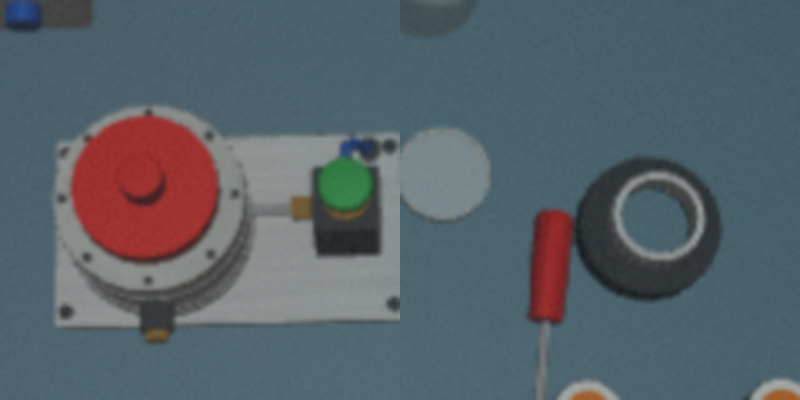

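The crop shows the cap knob at about (244,200) in the full top image and the plunger head at about (305,203). The driver shaft lies close to puck 1, so I'll close on that puck along x. First I'll move the cap.

```bash
python3 - <<'E'
from h import *
c=[.602,.1295]; a=np.pi/2
movep([*c,.22],q(a)); move_linear([*c,.129]); 
print(get_t(),get_force()); clamp(60); print(get_width(),get_force())
move_linear([*c,.25]); print(get_width(),get_t())
for n in('top','side'): snap(n,n+'1.png')
move_linear([.423,.378,.25],max_speed=.3); print(get_width()); move_linear([.423,.378,.035]); print(get_force(),get_width()); release(); move_linear([.423,.378,.25],max_speed=.3)
print(get_t()); t=snap('top','top2.png'); s=snap('side','side2.png')
a=np.hstack([near(t,(246,205),40),near(s,(331,195),40)]);cv2.imwrite('pics/crop2.png',a)
O=lambda r,g,b:(r>150)&(r-b>70)&(g-b>20)
for b in blobs(t,O)[0]: print(b,onz(t,*b[1],.024))
E
```

```text
3.0833 [ 0.16198394 -0.13658553  0.36003907]
0.02600871426579712 [-0.35362462 -0.18164227  5.05853292]
0.026089071544705834 4.6167
0.026077485125718385
[ 0.2369629  -0.49767524 -0.2018012 ] 0.025870731772898198
8.95
(156, [494.5, 278.5], [488, 272, 14, 14]) [ 0.44970418 -0.40587496  0.024     ]
(148, [436.2, 279.0], [430, 272, 14, 14]) [ 0.4507668  -0.27918727  0.024     ]
```

View pics/crop2.png

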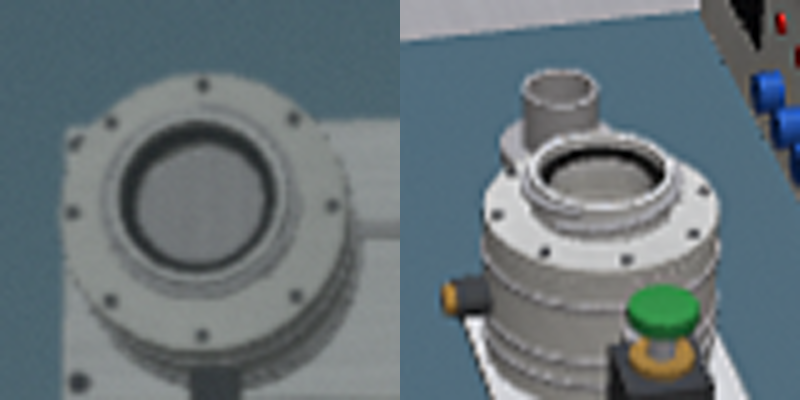

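View pics/side2.png

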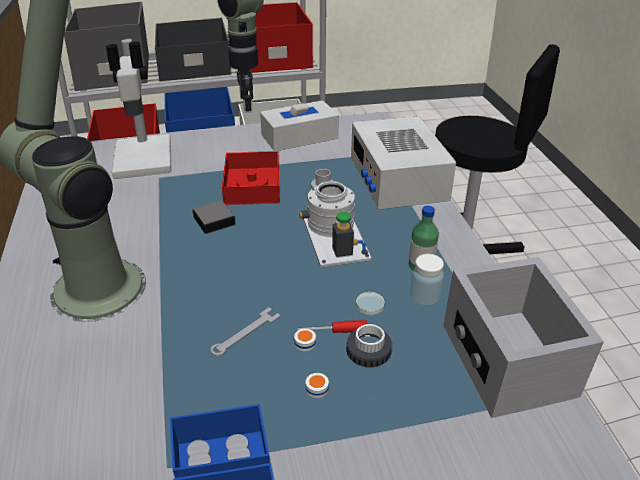

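The cap is in the tote and the open cell shows up clearly, with its mouth at about (245,204) top and (331,189) side. The two views disagree by a few mm, so I'll calibrate them against a double-gripped puck (puck 2), whose position the gripper gives exactly.

```bash
cat >> h.py <<'E'
O=lambda r,g,b:(r>150)&(r-b>70)&(g-b>20)
E
python3 - <<'E'
from h import *
t=snap('top');s=snap('side')
print('cell',onz(t,245.2,203.8,.12),onz(s,330.8,188.8,.12))
p=[.451,-.403]
movep([*p,.2],q(0)); move_linear([*p,.006],max_speed=.2); print(get_force()); clamp(40); print(get_width()); release()
move_linear([*p,.05]); move_linear([*p,.05],rot=q(np.pi/2)); move_linear([*p,.006]); clamp(40); print(get_width(),get_tool_pos()); release()
move_linear([*p,.2],max_speed=.3); movep([.5,.05,.3],q(np.pi/2))
t=snap('top');s=snap('side')
for n,c in(('t',t),('s',s)):
    for b in blobs(c,O)[0]: print(n,b,onz(c,*b[1],.024))
print(get_t())
E
```

```text
cell [0.60156417 0.12746938 0.12      ] [0.60413632 0.13279903 0.12      ]
[-0.30093431  0.18111642 -0.93781693]
0.04453637927379757
0.044444177204502416 [ 0.45162638 -0.40368227  0.00731868]
t (151, [494.4, 278.1], [488, 272, 14, 13]) [ 0.45058497 -0.40572955  0.024     ]
t (151, [436.3, 278.9], [430, 272, 14, 14]) [ 0.45098257 -0.27941814  0.024     ]
s (165, [317.2, 380.8], [309, 375, 17, 13]) [ 0.45295066 -0.40030983  0.024     ]
s (134, [304.6, 335.2], [297, 330, 16, 11]) [ 0.45352965 -0.27249861  0.024     ]
s (33, [343.1, 226.1], [337, 223, 12, 6]) [0.63006552 0.09649414 0.024     ]
20.1167
```

The biases agree: both views put the cell at (0.6026, 0.1295) after correction. Next, the pucks.

```bash
cat >> h.py <<'E'
CELL=np.array([.6026,.1295])
BT=np.array([.001,.002]);BS=np.array([-.0014,-.0035])
def at(xy,z,tol=.0003,sp=.1):
    """go so that actual tcp = xy,z"""
    g=np.array([*xy,z],float);c=g.copy()
    move_linear(c,max_speed=sp)
    for _ in range(2):
        dwell(.1); e=g-np.array(get_tool_pos())
        if np.abs(e).max()<tol: break
        c=c+e; move_linear(c,max_speed=.05)
E
cat > puck.py <<'E'
from h import *
import sys
p=[float(sys.argv[1]),float(sys.argv[2])]
movep([*p,.2],q(0)); move_linear([*p,.006],max_speed=.2); clamp(50); w=get_width(); print(w)
move_linear([*p,.25],max_speed=.3); print(get_width())
if get_width()<.04: sys.exit('lost')
movep([*CELL,.22],q(0)); print(get_width()); at(CELL,.124); print(get_tool_pos(),get_force(),get_width())
if get_width()<.04: sys.exit('lost')
release(); dwell(.2); move_linear([*CELL,.25],max_speed=.3); print(get_t())
E
python3 puck.py .4516 -.4037; python3 - <<'E'
from h import *
movep([.5,.3,.3],q(0))
t=snap('top');s=snap('side')
cv2.imwrite('pics/crop3.png',np.hstack([near(t,(246,205),40),near(s,(331,195),40)]))
for n,c in(('t',t),('s',s)):
    for b in blobs(c,O)[0]: print(n,b,onz(c,*b[1],.024))
E
```

```text
0.044009566548620406
0.04413486044363793
0.04368754796143186
[0.60269681 0.12949693 0.12397032] [-0.52617931 -0.3369189   0.32424632] 0.04398302176170262
29.4333
t (150, [436.3, 279.0], [430, 272, 14, 14]) [ 0.45076306 -0.27940478  0.024     ]
t (73, [248.3, 212.2], [243, 208, 13, 9]) [0.60853295 0.13123721 0.024     ]
s (134, [304.6, 335.2], [297, 330, 16, 11]) [ 0.45352965 -0.27249861  0.024     ]
s (32, [343.0, 226.1], [337, 223, 12, 6]) [0.62980938 0.09654896 0.024     ]
```

View pics/crop3.png

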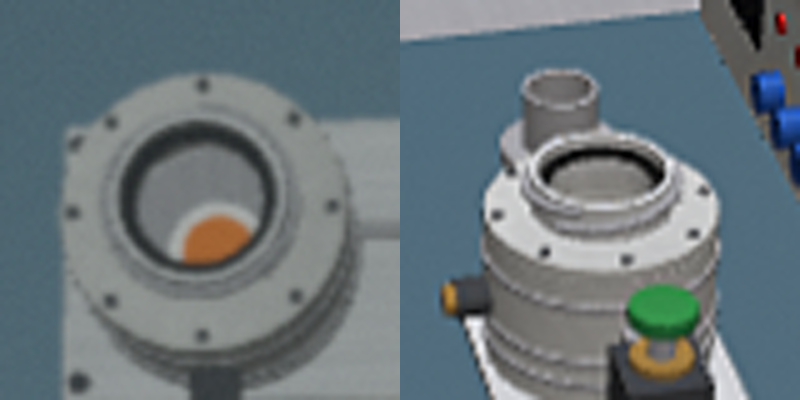

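The first puck is lying on the housing floor, with its orange face at about (248,212). Next is puck 1.

```bash
python3 puck.py .4518 -.2765; python3 - <<'E'
from h import *
movep([.5,.3,.3],q(0))
t=snap('top','top4.png');s=snap('side')
for n,c in(('t',t),('s',s)):
    for b in blobs(c,O)[0]: print(n,b,onz(c,*b[1],.024))
cv2.imwrite('pics/crop4.png',cv2.resize(np.hstack([near(t,(393,207),40),near(s,(370,301),40),near(t,(246,205),40)]),(800,267)))
print(get_t())
E
```

```text
0.04382740159034708
0.04430683451763344
0.04370905455511004
[0.60270528 0.12947807 0.12397015] [-0.28233851  0.35890115 -0.72050494] 0.04437956614873382
39.6833
t (96, [247.5, 211.6], [242, 207, 13, 10]) [0.60994896 0.1330304  0.024     ]
s (31, [343.1, 226.0], [337, 223, 12, 6]) [0.63017665 0.09693405 0.024     ]
40.6167
```

View pics/crop4.png

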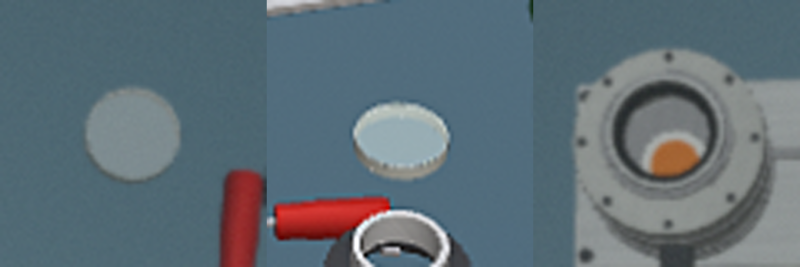

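Both pucks are inside and the bench is clear of them. The lens is at about (393,207) top and (370,301) side, so near (0.619, -0.192). I'll double-grip it to centre it and bring it over the cell.

```bash
python3 - <<'E'
from h import *
p=[.619,-.192]
movep([*p,.2],q(0)); move_linear([*p,.04],max_speed=.2); at(p,.001); print(get_tool_pos(),get_force()); clamp(30); print(get_width()); release()
move_linear([*p,.04]); move_linear([*p,.04],rot=q(np.pi/2)); at(p,.001); clamp(50); print(get_width(),get_tool_pos(),get_finger_force())
move_linear([*p,.25],max_speed=.2);print(get_width())
movep([*CELL,.25],q(np.pi/2)); at(CELL,.16); print(get_width(),get_tool_pos(),get_t())
s=snap('side');t=snap('top')
cv2.imwrite('pics/crop5.png',cv2.resize(np.hstack([near(s,(331,185),45),near(t,(246,205),45)]),(800,400)))
E
```

```text
[ 0.6189896  -0.19201849  0.00082625] [-1.26641277  0.01102402  0.77048903]
0.062273836401013805
0.0614126073000029 [ 0.61916875 -0.19207144  0.00133552] 54.23422873020172
0.06147761610702245
0.06131288392350325 [0.60268695 0.12944081 0.15992462] 53.475
```

View pics/crop5.png

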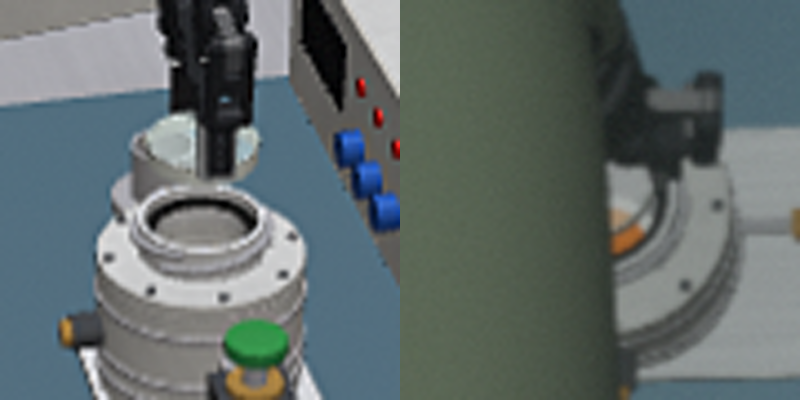

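The lens is held level above the cell. I'll lower it, watching the force.

```bash
python3 - <<'E'
from h import *
f0=np.array(get_force());z=.125
at(CELL,z)
while z>.1145:
    z-=.001; move_linear([*CELL,z],max_speed=.02); d=np.array(get_force())-f0; print(round(z,4),np.array(get_tool_pos()).round(4),d.round(1),round(get_width(),4))
    if d[2]>5 : break
E
```

```text
0.124 [0.6025 0.1295 0.1239] [ 2.   0.5 -0.1] 0.0616
0.123 [0.6025 0.1295 0.1229] [ 0.3 -0.4 -0.3] 0.0617
0.122 [0.6025 0.1295 0.1219] [ 1.2  0.  -0.2] 0.0616
0.121 [0.6025 0.1295 0.1209] [ 1.5  0.4 -0.1] 0.0617
0.12 [0.6025 0.1295 0.1199] [ 0.6  0.3 -0.2] 0.0616
0.119 [0.6025 0.1295 0.1189] [0.7 1.  0.1] 0.0614
0.118 [0.6025 0.1295 0.1179] [-0.1 -0.2  0. ] 0.0611
0.117 [0.6025 0.1295 0.1169] [1.5 0.  0.1] 0.0611
0.116 [0.6025 0.1295 0.1159] [0.1 0.5 0.4] 0.0613
0.115 [0.6028 0.1295 0.1154] [-0.3 -0.2  4.1] 0.0617
0.114 [0.6028 0.1295 0.1148] [-1.9 -0.5  6.7] 0.0616
```

The lens went in without rubbing and met the gasket right at the expected height. I'll release it and look.

```bash
python3 - <<'E'
from h import *
move_linear([*CELL,.1152],max_speed=.02); release(); dwell(.2); move_linear([*CELL,.25],max_speed=.3); movep([.48,-.05,.35],q(np.pi/2))
s=snap('side');t=snap('top','top6.png')
cv2.imwrite('pics/crop6.png',cv2.resize(np.hstack([near(s,(331,185),40),near(t,(246,205),40),near(t,(455,223),40),near(s,(370,345),40)]),(800,200)))
print(get_t())
E
```

```text
59.9917
```

View pics/crop6.png

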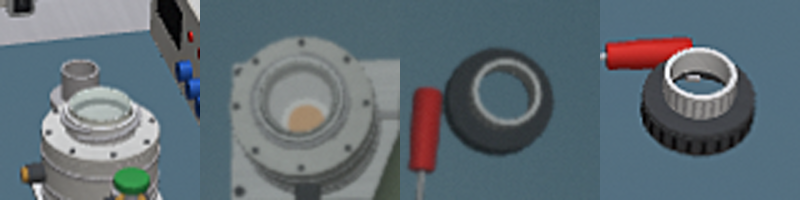

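The lens is seated flat, with rim and glass concentric in both views. The ring collar is at about (457,219) top and (370,332) side, so near (0.580, -0.323). Before gripping I'll check the last joint's range for the screwing.

```bash
python3 - <<'E'
from h import *
for d in range(-360,361,30):
    r=ik([*CELL,.15],q(np.radians(d))); r2=ik([.58,-.323,.05],q(np.radians(d)))
    print(d,None if r is None else np.round(r,2),None if r2 is None else np.round(r2[5],2))
print(np.round(get_joint_positions(),2))
E
```

```text
-360 [ 0.09  0.51 -0.13  0.94  0.    1.66] 0.95
-330 [ 0.09  0.51 -0.13  0.94  0.    1.14] 0.43
-300 [ 0.09  0.51 -0.13  0.94  0.    0.62] -0.1
-270 [ 0.09  0.51 -0.13  0.94  0.    0.09] -0.62
-240 [ 0.09  0.51 -0.13  0.94  0.   -0.43] -1.14
-210 [ 0.09  0.51 -0.13  0.94  0.   -0.96] -1.67
-180 [ 0.09  0.51 -0.13  0.94  0.   -1.48] -2.19
-150 [ 0.09  0.51 -0.13  0.94  0.   -2.  ] -2.71
-120 [ 0.09  0.51 -0.13  0.94  0.   -2.53] 3.05
-90 [ 0.09  0.51 -0.13  0.94  0.   -3.05] 2.52
-60 [ 0.09  0.51 -0.13  0.94  0.    2.71] 2.0
-30 [ 0.09  0.51 -0.13  0.94  0.    2.19] 1.48
0 [ 0.09  0.51 -0.13  0.94  0.    1.66] 0.95
30 [ 0.09  0.51 -0.13  0.94  0.    1.14] 0.43
60 [ 0.09  0.51 -0.13  0.94  0.    0.62] -0.1
90 [ 0.09  0.51 -0.13  0.94  0.    0.09] -0.62
120 [ 0.09  0.51 -0.13  0.94  0.   -0.43] -1.14
150 [ 0.09  0.51 -0.13  0.94  0.   -0.96] -1.67
180 [ 0.09  0.51 -0.13  0.94  0.   -1.48] -2.19
210 [ 0.09  0.51 -0.13  0.94  0.   -2.  ] -2.71
240 [ 0.09  0.51 -0.13  0.94  0.   -2.53] 3.05
270 [ 0.09  0.51 -0.13  0.94  0.   -3.05] 2.52
300 [ 0.09  0.51 -0.13  0.94  0.    2.71] 2.0
330 [ 0.09  0.51 -0.13  0.94  0.    2.19] 1.48
360 [ 0.09  0.51 -0.13  0.94  0.    1.66] 0.95
[-0.26  0.15 -0.13  1.3   0.   -0.26]
```

```bash
python3 - <<'E'
from h import *
r=np.radians
p=[.580,-.323]
movep([*p,.2],q(r(225-180))); move_linear([*p,.08],max_speed=.2); at(p,.026); print(get_tool_pos(),get_force()); clamp(30); print(get_width()); release()
move_linear([*p,.08]); movep([*p,.08],q(r(180))); print(get_joint_positions()[5]); at(p,.026); clamp(80); print(get_width(),get_tool_pos(),get_finger_force())
move_linear([*p,.28],max_speed=.2);print(get_width())
movep([*CELL,.28],q(r(210))); print(get_joint_positions()[5],get_width(),get_t())
at(CELL,.19); s=snap('side','side7.png')
cv2.imwrite('pics/crop7.png',near(s,(331,175),50))
E
```

```text
[ 0.58008719 -0.32302782  0.02588334] [-0.23530599  0.04592862  0.65604405]
0.059504177432545685
-2.1897203257252422
0.05703346494553793 [ 0.58046725 -0.32331338  0.02651209] 85.83864703774452
0.05715694349042284
-2.002421529524198 0.056933041692905625 71.5083
```

View pics/crop7.png

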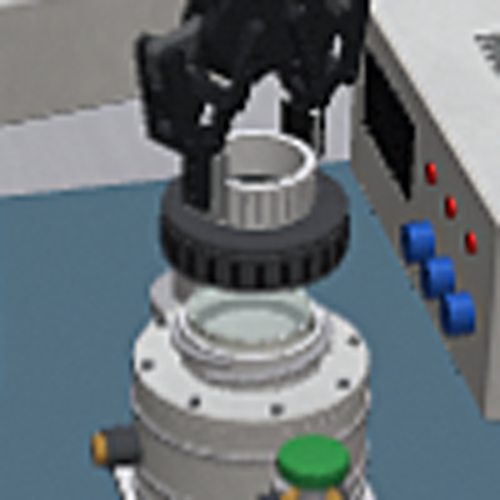

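The ring is level in the grip above the seated window. I'll lower it until it meets the thread.

```bash
python3 - <<'E'
from h import *
at(CELL,.150);f0=np.array(get_force());z=.150
while z>.131:
    z-=.001; move_linear([*CELL,z],max_speed=.03); d=np.array(get_force())-f0
    if z<.146: print(round(z,4),np.array(get_tool_pos()).round(4),d.round(1),round(get_width(),4))
    if d[2]>5 : break
print(get_t())
E
```

```text
0.145 [0.6025 0.1298 0.145 ] [-0.7  2.6 -0.3] 0.057
0.144 [0.6024 0.1298 0.1438] [0.1 2.8 0.2] 0.0573
0.143 [0.6025 0.1298 0.1429] [-0.6  2.7  0.2] 0.0572
0.142 [0.6025 0.1298 0.1426] [-2.6  3.2  7.2] 0.0571
76.5583
```

It touched at 4 mm below the mouth, which is within the thread range. I'll turn it clockwise, following the lead.

```bash
cat > turn.py <<'E'
from h import *
import sys
a,z,zmin,amin=map(float,sys.argv[1:5]); M=float(sys.argv[5]) if len(sys.argv)>5 else 25
while a>amin:
    a-=10; z=max(z-10/360*.030,zmin)
    move_linear([*CELL,z],rot=q(np.radians(a)),max_speed=.05)
    f=np.array(get_force());T=get_ft_torque(); p=np.array(get_tool_pos()); R=np.array(get_tcp_rot())
    aa=np.degrees(2*np.arctan2(R[2],R[1]))-90
    print(a,round(z,4),'act',round(aa%360,1),p.round(4),f.round(1),'Tz',round(T[2],2),round(get_width(),4))
    if np.abs(f).max()>M: print('stop');break
    z=float(np.clip(z, p[2]-.002, p[2]+.001))
print(get_t())
E
python3 turn.py 210 .1418 .12 140
```

```text
200.0 0.141 act 200.0 [0.6028 0.13   0.1418] [-2.7  4.2  5.3] Tz -0.28 0.0573
190.0 0.1401 act 190.0 [0.603  0.1297 0.141 ] [-2.3  3.3  5.1] Tz -0.11 0.0572
180.0 0.1393 act 180.0 [0.6032 0.1302 0.1402] [-1.2  3.6  4.5] Tz -0.18 0.0572
170.0 0.1385 act 170.0 [0.6035 0.1301 0.1394] [-0.3  4.2  5.3] Tz -0.18 0.0568
160.0 0.1376 act 160.0 [0.6032 0.1299 0.1385] [-0.6  3.8  5.5] Tz -0.11 0.0572
150.0 0.1368 act 150.0 [0.6038 0.13   0.1378] [0.  4.1 4.8] Tz -0.16 0.0571
140.0 0.136 act 140.0 [0.604  0.1297 0.137 ] [-0.4  3.9  5.3] Tz -0.18 0.0567
78.8333
```

```bash
python3 turn.py 140 .136 .126 20 30
```

```text
130.0 0.1352 act 130.0 [0.6034 0.1298 0.136 ] [1.  2.9 5.2] Tz -0.06 0.057
120.0 0.1343 act 120.0 [0.604  0.1295 0.1352] [1.1 3.  5.6] Tz -0.16 0.057
110.0 0.1335 act 110.0 [0.6039 0.1294 0.1344] [1.  1.8 4.8] Tz -0.14 0.0567
100.0 0.1327 act 100.0 [0.6036 0.1296 0.1335] [-1.1  2.4  5. ] Tz -0.08 0.0571
90.0 0.1318 act 90.0 [0.6039 0.1293 0.1327] [1.5 1.5 5.4] Tz -0.08 0.0573
80.0 0.131 act 80.0 [0.6037 0.1291 0.1318] [0.1 1.3 6.3] Tz -0.11 0.0567
70.0 0.1302 act 70.0 [0.6034 0.1287 0.1309] [-0.7  0.6  5.8] Tz -0.09 0.057
60.0 0.1293 act 60.0 [0.6034 0.129  0.1302] [-0.7  0.8  5.3] Tz -0.12 0.0571
50.0 0.1285 act 50.0 [0.6036 0.1289 0.1296] [-0.7  0.4  8.9] Tz -0.11 0.0568
40.0 0.1277 act 40.0 [0.6041 0.1286 0.1294] [-0.4  0.7 10.2] Tz -0.17 0.0567
30.0 0.1268 act 30.0 [0.6045 0.1285 0.1294] [-1.4  0.6 15. ] Tz -0.29 0.057
20.0 0.1266 act 20.1 [0.604  0.1288 0.129 ] [-0.9  0.3 14.2] Tz 0.13 0.0571
82.7333
```

The descent levelled off at the expected snug height (origin about 17 mm below the mouth). I'll release, look, then regrip and try tightening further.

```bash
python3 - <<'E'
from h import *
r=np.radians
release(); dwell(.2); move_linear([*CELL,.2],max_speed=.2); movep([.5,-.02,.35],q(r(120)))
s=snap('side');t=snap('top')
cv2.imwrite('pics/crop8.png',np.hstack([near(s,(331,185),40),near(t,(246,203),40)]))
W=lambda r,g,b:(r>0)
print(get_t(),get_force(),[proj(s,[.6026+.0014,.1295+.0035,z]).round(1) for z in(.154,.130)])
E
```

```text
85.7083 [-1.17895297 -0.22650451  0.38471243] [array([330.9, 177.4]), array([330.8, 185.4])]
```

View pics/crop8.png

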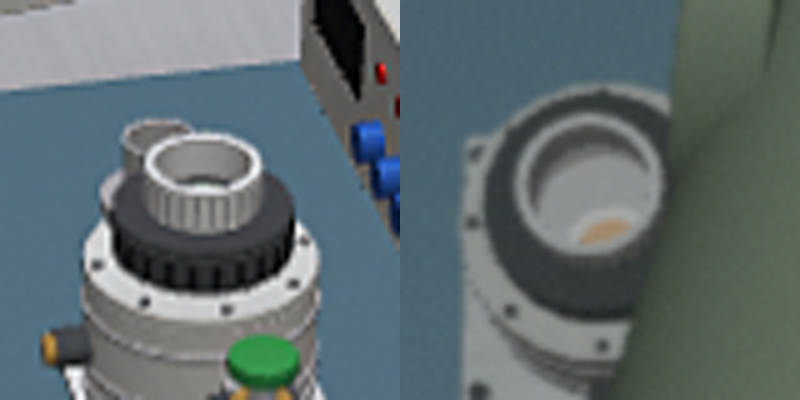

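The ring sits level. Its collar top is at about (331,177.5) in the side image, which matches the snug height of 154 mm. I'll regrip firmly and try turning further as a check.

```bash
python3 - <<'E'
from h import *
movep([*CELL,.2],q(np.radians(210))); move_linear([*CELL,.15]); at(CELL,.1297,sp=.05); clamp(110); print(get_tool_pos(),get_force(),get_ft_torque(),get_width(),get_joint_positions()[5])
E
python3 turn.py 210 .1297 .1265 150 30
```

```text
[0.60367938 0.13003885 0.13134869] [-1.30683123  0.44946119  6.2736622 ] [0.17872813 0.04419851 0.52085594] 0.05698078544073906 -2.0038256079516454
200.0 0.1289 act 199.8 [0.6048 0.1266 0.1312] [ 1.2 -7.1  8.9] Tz -0.38 0.0565
190.0 0.1283 act 189.9 [0.6048 0.1236 0.1312] [ -0.8 -16.2  13.9] Tz 0.52 0.0558
180.0 0.1283 act 179.9 [0.604  0.1261 0.1309] [ -2.2 -10.4  13. ] Tz -0.13 0.056
170.0 0.1281 act 169.9 [0.6028 0.1231 0.1307] [ -6.5 -18.   16.1] Tz 0.47 0.0559
160.0 0.1278 act 159.8 [0.5987 0.1173 0.1306] [-17.8 -34.4  29. ] Tz 0.94 0.0547
stop
90.0417
```

The ring won't turn further and the fingers slipped round the collar, so it's hard against its stop. I'll release and verify, then press the purge plunger.

```bash
python3 - <<'E'
from h import *
r=np.radians
release(); dwell(.2); p=get_tool_pos(); move_linear([p[0],p[1],.2],max_speed=.2); movep([.45,-.15,.35],q(r(90)))
s=snap('side');t=snap('top')
cv2.imwrite('pics/crop9.png',np.hstack([near(s,(331,185),40),near(t,(246,203),40)]))
G=lambda r,g,b:(g>90)&(r<60)&(b<90)
b=blobs(t,G,box=(290,185,320,220))[0][0];bs=blobs(s,G,box=(330,205,355,222))[0][0]
print(onz(t,*b[1],.12)[:2]+BT,onz(s,*bs[1],.12)[:2]+BS,get_t())
E
```

```text
[0.60271969 0.00490383] [0.60364036 0.0011965 ] 92.5917
```

View pics/crop9.png

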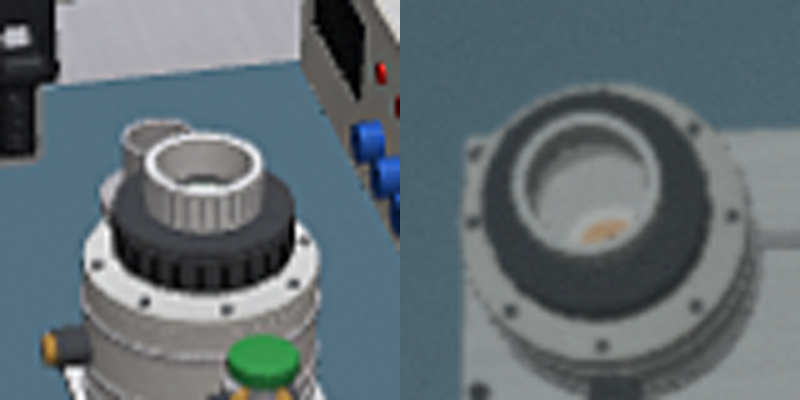

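Nothing has moved: the ring is level and concentric. The descent was 13 mm over 160°, which is exactly the lead, and ended at snug. Now the plunger.

```bash
python3 - <<'E'
from h import *
P=[.603,.0042]
clamp(20); movep([*P,.17],q(np.pi/2)); at(P,.13); f0=np.array(get_force());z=.122
while z>.1:
    move_linear([*P,z],max_speed=.04); d=(np.array(get_force())-f0)[2]
    print(round(z,4),round(get_tool_pos()[2],4),d.round(1))
    if d>14: break
    z-=.0015 
t0=get_t()
for i in range(5): dwell(1.05); print(round(get_tool_pos()[2],4),(np.array(get_force())-f0).round(1))
print(get_t()-t0)
move_linear([*P,.2],max_speed=.15); movep([.45,-.1,.35],q(np.pi/2)); print(get_t())
s=snap('side','sideF.png');snap('top','topF.png')
G=lambda r,g,b:(g>90)&(r<60)&(b<90)
print(blobs(s,G,box=(330,205,355,222))[0][0])
E
```

```text
0.122 0.1214 -0.1
0.1205 0.1205 0.4
0.119 0.1194 3.2
0.1175 0.1177 3.7
0.116 0.1161 4.4
0.1145 0.1146 5.8
0.113 0.1132 5.1
0.1115 0.1118 5.6
0.11 0.1104 6.4
0.1085 0.109 7.3
0.107 0.1076 6.9
0.1055 0.1061 7.8
0.104 0.1051 10.8
0.1025 0.1049 19.9
0.1049 [-5.   1.1 19.3]
0.105 [-5.1  0.6 20. ]
0.105 [-4.8  1.1 20. ]
0.1049 [-6.   0.9 19.2]
0.105 [-4.5  1.1 19. ]
5.25
106.2833
(94, [343.4, 216.3], [337, 212, 14, 10])
```

View pics/sideF.png

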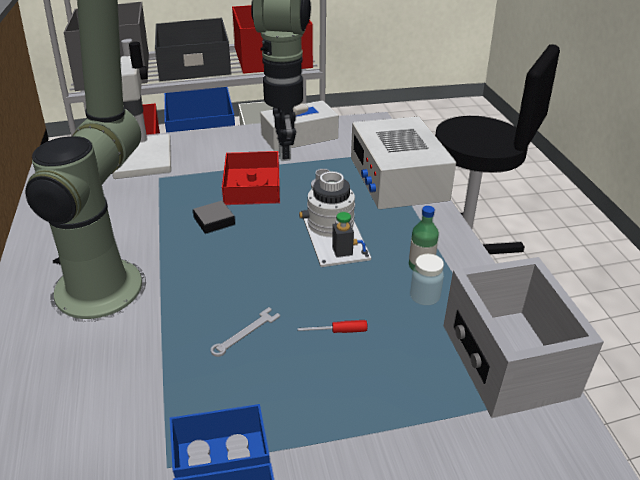

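The plunger bottomed at 15 mm, was held for 5.25 s, and is back up at (343,216), its starting pixel. The cap is in the tote at about (251,178), the ring is on the cell, and the other gear hasn't moved.

```bash
python3 -c "
from h import *
print(finish_job(),get_t())"
```

```text
the job is handed in; nothing more can be done
the job is handed in; nothing more can be done
```

I handed the job in at about 106 s of the 208 s allowed, with every step checked by camera or force readings; the hand-in call returned no verdict. The cap is in the red tote, both pucks are inside the housing, the window is seated flat, and the ring is screwed down to its stop. The purge plunger was held home for 5.25 s and has sprung back.

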